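# Release the flat battery pack of the paint-mixing scale and catch it

## Robot

A 6-joint arm with a two-finger parallel gripper is mounted at the origin on the work surface. World frame = base frame: x ahead of the robot, y to its left, z up, the work surface at z = 0. Lengths are in mm, angles in degrees, forces in N, time in s.
With the tool pointing down it reaches from about 350 to 850 mm from the base axis. Payload 8.1 kg.
Tool frame: the origin (TCP) lies at the very end of the fingers, on their centre line; the grasp point (between the pads) lies 19 mm behind it (r.grasp_offset is the distance from the TCP to the grasp point, in mm); z points along the fingers, y is the line along which they close (so a half turn about z gives the same grasp; the last joint's range is limited). The gripper opens to 85 mm and grips with 20 to 120 N. Pads are 22 mm wide; open, the fingers measure 114 mm over their backs; the gripper's body (76 mm by 85 mm) begins 54 mm behind the grasp point. The pads swing forward as they close: fully open they stand 13 mm farther back than shut.
Start: joints at [62.773, 7.471, 85.268, -0, 87.261, -4.893], TCP at [227.981, 555.004, 231.292] pointing down, gripper open.
Joint ranges: [-169.43, 169.43], [-51.17, 129.36], [1.28, 143.12], [-76.62, 256.62], [0, 156.53], [-152.29, 152.29]. Speed limits (degrees/s): [136.94, 136.94, 159.86, 180, 180, 180].

## Interface

Orientations are given as [roll, pitch, yaw] about the fixed x, y, z axes, in that order (R = Rz(yaw) Ry(pitch) Rx(roll)).
In Python, from bench import r gives the robot as it stands.
- The arm moves only by the tool carry_out, never from a script. Its argument "commands" is a list of rows, each an object with "jaw": the finger opening in m, from 0 to 0.0854; "translation": the shift along the tool's x, y, z in m, a list of three; "spin": the turn about the tool's z in rad. A call has exactly 8 rows; each row shifts and turns the commanded pose from where the row before left it, along the tool's axes as they then stand; what a row does not reach is not made up. A row lasts 1/12 s, in which the tool goes at most 41.7 mm and 7.16 degrees, less where a joint would pass 70% of its speed; a pose out of reach is approached as far as the arm can. A call is refused whole if a number of a shift passes 0.0417 or a number of a turn 0.125, either way. A call with a gripper value outside its range is refused whole. The fingers move at their own pace and stop on an object; "squeeze" is the grip in N (left out, the last holds). Time passes only in rows, so rows that do not move let the fingers close, or fill a call up. It gives the time, the measured TCP pose, the force, the opening and the grip force at its end, in the units of the state.
- r.sense(): the state, without advancing time (a new reading comes with each control period).
- r.snapshot(name): name is "scene" or "top"; returns a dict with "pixels" (480x640x3 uint8, blue, green, red), "K" (3x3 intrinsics, pixels), "extrinsics" (4x4, takes a point from camera to world coordinates). Camera axes: x right, y down, z forward; pixel columns grow to the right and rows downward; lengths in mm; the calibration is good to about 2 mm. A picture is of the moment at which its call begins. There is no depth.
- r.hand_in(): hands the job in; it is judged then, once.
Trained networks look in a picture, given as the dict that the camera call returned (one of the last four; its "shot" number tells which), for a name from the list of things; names that differ only in an ending like _2 or _b are one class to them, and where a whole thing is asked for, a point or a joint stands for the part that bears it (a point fixed in the world has none). Each returns a list of dicts, best first, with "score" (0 to 1); they miss things now and then, are a little off and sometimes report something else, mostly with a low value. They report only what shows in the picture. A call takes as long as a camera call. They do not tell look-alikes from the thing itself.
- r.spot_in(picture, target): "xy" ([column, row] in pixels, amid what is visible of it).
- r.regions_of(picture, target): "pixels" (480x640 bool, what is visible of it) and "xy" ([column, row] in pixels, amid what is visible of it).
- r.landmark_of(picture, target): "xy" ([column, row] in pixels: a listed point, or the origin of a listed thing).
The state is a dict: "time": time; "joint_pos": joint angles; "qd": joint speeds; "joint_efforts": joint torques, N m; "tool_pos": TCP position; "tcp_rot": TCP orientation; "ft_force": force on the tool from outside, world axes, zero at the start; "wrist_torque": the same for the moment, N m; "finger_gap": finger opening in mm; "grip_force": force on a finger pad.
Only numpy, scipy, OpenCV 4.12 (cv2) and the standard library are available. Lean on these libraries where they do the work, as an engineer would, in place of code of your own. Each camera call takes 0.05 s, during which the arm holds its last target. There are 200 camera calls.

## Task

The battery pack in the paint-mixing scale's terminal is flat. Press its orange release latch down with one fingertip and, with the other finger standing in the guide channel in front of the pack, catch the pack as it springs out, before its front reaches the terminal's front edge. Finish while holding it so: the latch still held down and the pack lying flat in the channel, stopped by the other finger; do not lift the pack out, and leave the spare pack, the tin and the bottle where they are.

Things in the scene. Friction and masses are not known exactly. Their poses are not given: they have to be found in the camera images.
- terminal: pale grey wedge-shaped weighing terminal with display and blue keys, 203 mm deep (x), 250 mm wide (y), fixed. Origin: centre of its underside; x to its high back edge, y to its left (display side), z up. The deck rises 15 degrees along +x: 30 mm high at the front edge, 84 mm at the back. The pack's guide channel runs down the slope at y = -55 mm; the latch key is at y = -10 mm.
- bay_mouth (a point): fixed point on the channel's slick aluminium floor, mid-width, under the docked pack's front. x up the slope, y to the terminal's left, z square to the deck. The channel is 52 mm wide between black rails 8 mm high, and open at the bottom (front edge of the housing at x = -103 mm): a free pack runs off it at once. Housing parts 24 to 30 mm above the deck stand only uphill of x = +25 mm.
- latch_top (a point): middle of the top of the orange latch key, 26 mm along the slope by 24 mm across; moves with the key, same axes as bay_mouth. With the latch up it is at x = -36, y = +45, z = +16 mm in bay_mouth's axes: the middle of the channel lies 45 mm to its right (-y), level with it.
- latch (a joint): travel of the latch key, square to the deck: 0 up, 0.008 m fully down; spring return, about 2 N to start and 4.5 N fully down. The pack is let go at about 0.0045 to 0.0055 m.
- pack: flat battery pack with a red label, docked in the bay: black box 90 x 50 x 30 mm (x, y, z), about 0.25 kg, with a catch lug on its left side. Origin: centre of its underside; x up the slope, away from its front; z square to the deck. When the latch goes down a spring ejector behind it (4 N, 25 mm stroke) throws it down the channel.
- pack_front (a point): centre of the pack's front (downhill) face, 15 mm above its underside. In the axes of bay_mouth: x = 0 docked, falling as it comes out; z = 15 mm while it lies on the channel floor.
- spare_pack: charged spare pack with a green label lying loose on the bench beside the terminal, 90 x 50 x 30 mm; origin: centre of its underside. To be left alone.
- tin: small paint tin with blue band, 84 mm diameter, 95 mm high, loose on the bench; origin: centre of its underside. To be left alone.
- touchup_bottle: red touch-up paint bottle with black cap, 38 mm diameter, 81 mm high, loose on the bench; origin: centre of its underside. To be left alone.
Mind the look-alikes: they are no part of the job. Leave any yellow look-alike of the pack alone.

How it is judged (in metres and radians):
On the way:
1. the latch key is pressed down (value of joint latch above 0.003 m).
At the end, for the whole second after the job is handed in: The latch is held down by a finger (more than 3 mm of its 8 mm), the pack has come 10 to 100 mm out of its docked place, lies flat in the channel (within 7 mm of the height it slides at, tilted less than 7 degrees to it), is at rest (under 30 mm/s) and presses against a finger (more than 0.1 N) (value of joint latch above 0.003 m and x of pack_front in the frame of bay_mouth between -0.1 and -0.01 m and z of pack_front in the frame of bay_mouth between 0.008 and 0.022 m and angle between the z axis of pack and the z axis of bay_mouth, either way round below 0.12 rad and contact force between the fingers and pack above 0.1 N and contact force between the fingers and terminal above 0.5 N and linear speed of pack below 0.03 m/s); the arm keeps its last pose, push and grip.
It fails at once if the pack's front has reached the terminal's front edge (x of pack_front in the frame of bay_mouth below -0.103 m).
It fails at once if the pack is lifted out of the channel (z of pack_front in the frame of bay_mouth above 0.03 m).
It fails at once if the spare pack is disturbed (moved over 20 mm or tipped) (distance of spare_pack from where it was at the start of the episode above 0.02 m or angle between spare_pack's own z axis and vertical above 0.3 rad).
It fails at once if the tin is disturbed (moved over 20 mm or tipped) (distance of tin from where it was at the start of the episode above 0.02 m or angle between tin's own z axis and vertical above 0.3 rad).
It fails at once if the bottle is disturbed (moved over 20 mm or tipped) (distance of touchup_bottle from where it was at the start of the episode above 0.02 m or angle between touchup_bottle's own z axis and vertical above 0.3 rad).
It also fails if it takes over 35 s, if anything falls off the work surface, if the arm or the gripper's body presses on something with over 40 N, if the wrist force passes 120 N, or if a joint passes its speed limit or range.

## Working session

There is one attempt and no reset: what is moved stays moved. The work goes in short steps, Python scripts to look and compute and a tool call to move; the robot and the scene stay as the last step left them, time stands still between calls to the robot, and variables do not carry over. Pictures are saved under pics/ and viewed, at most 10 in all, crops included, and the job is handed in when it is done.

Besides the shell and the picture viewer there is one more tool, called after ">>>" as a command line: name --argument value ..., lists and objects as JSON in quotes. carry_out: Moves the arm, as the interface text tells. Its arguments: {"type":"object","properties":{"commands":{"type":"array","items":{"type":"object","properties":{"jaw":{"type":"number"},"translation":{"type":"array","items":{"type":"number"}},"spin":{"type":"number"}}}},"squeeze":{"type":"number"}},"required":["commands"]}

```bash
mkdir -p pics; ls; cat > h.py <<'E'
import numpy as np,cv2
from bench import r
def proj(p,P):
    T=np.linalg.inv(p["extrinsics"]); q=T[:3,:3]@np.asarray(P,float)+T[:3,3]; u=np.array(p["K"])@q; return u[:2]/u[2]
def ray(p,xy):
    E=np.array(p["extrinsics"]); d=E[:3,:3]@np.linalg.solve(np.array(p["K"]),[xy[0],xy[1],1.]); return E[:3,3],d/np.linalg.norm(d)
def atz(p,xy,z):
    o,d=ray(p,xy); return o+d*(z-o[2])/d[2]
def tri(p1,a,p2,b):
    o1,d1=ray(p1,a);o2,d2=ray(p2,b)
    s=np.linalg.lstsq(np.c_[d1,-d2],o2-o1,rcond=None)[0]
    A=o1+s[0]*d1;B=o2+s[1]*d2
    return (A+B)/2,np.linalg.norm(A-B)
E
python3 - <<'E'
from h import *
a=r.snapshot("scene");b=r.snapshot("top")
cv2.imwrite("pics/s.png",a["pixels"]);cv2.imwrite("pics/t.png",b["pixels"])
print(a["extrinsics"],b["extrinsics"])
for n in ["terminal","bay_mouth","latch_top","pack","pack_front","spare_pack","tin","touchup_bottle"]:
    A=r.landmark_of(a,n);B=r.landmark_of(b,n)
    print(n,[(np.round(x["xy"]),round(x["score"],2)) for x in A[:3]],[(np.round(x["xy"]),round(x["score"],2)) for x in B[:3]])
    if A and B: print(tri(a,A[0]["xy"],b,B[0]["xy"]))
print(r.sense())
E
```

```text
pics
[[ 2.56927279e-03  5.76894414e-01 -8.16814688e-01  1.33114691e+03]
 [ 9.99950626e-01  6.35870352e-03  7.63630548e-03 -2.83684114e+01]
 [ 9.59922440e-03 -8.16793978e-01 -5.76849593e-01  6.19330716e+02]
 [ 0.00000000e+00  0.00000000e+00  0.00000000e+00  1.00000000e+00]] [[ 2.56625682e-02 -9.92918807e-01  1.15989979e-01  4.86175516e+02]
 [-9.99492357e-01 -2.76760471e-02 -1.57817677e-02 -1.48538544e+01]
 [ 1.88801580e-02 -1.15526097e-01 -9.93124997e-01  8.71249840e+02]
 [ 0.00000000e+00  0.00000000e+00  0.00000000e+00  1.00000000e+00]]
terminal [(array([287., 264.]), 0.8)] [(array([358., 247.]), 0.7), (array([459., 275.]), 0.63)]
(array([574.35076687, -90.04841869,   3.32454109]), np.float64(5.496726148155897))
bay_mouth [(array([256., 242.]), 0.62)] [(array([389., 251.]), 0.56)]
(array([ 563.01991973, -146.32000606,   51.84955594]), np.float64(2.6777499214901126))
latch_top [(array([289., 225.]), 0.46)] [(array([359., 269.]), 0.83)]
(array([529.04065436, -86.76600615,  69.47752003]), np.float64(7.055692170849569))
pack [(array([163., 289.]), 0.77), (array([260., 206.]), 0.74), (arr
[... 920 characters left out ...]
02913058546))
{'time': 0.9, 'joint_pos': array([ 6.27745372e+01,  7.47037018e+00,  8.52648501e+01, -6.97316690e-04,
        8.72611822e+01, -4.89222079e+00]), 'qd': array([ 0.04922866, -0.06638903,  0.0313431 , -0.03875828, -0.17944735,
       -0.04520614]), 'joint_efforts': array([ 1.71184056e-04, -5.69330299e+01, -5.00863767e+01, -2.05234296e-04,
        1.36126571e-03, -6.12363442e-05]), 'tool_pos': array([227.98430844, 555.02953781, 231.32883583]), 'tcp_rot': array([1.79996475e+02, 1.00078879e-03, 1.57666791e+02]), 'ft_force': array([ 0.18635675, -0.25464091, -0.01936796]), 'wrist_torque': array([-0.05567528,  0.02860381, -0.00273111]), 'grip_force': 0.0, 'finger_gap': 85.48704846203681}
```

View pics/s.png

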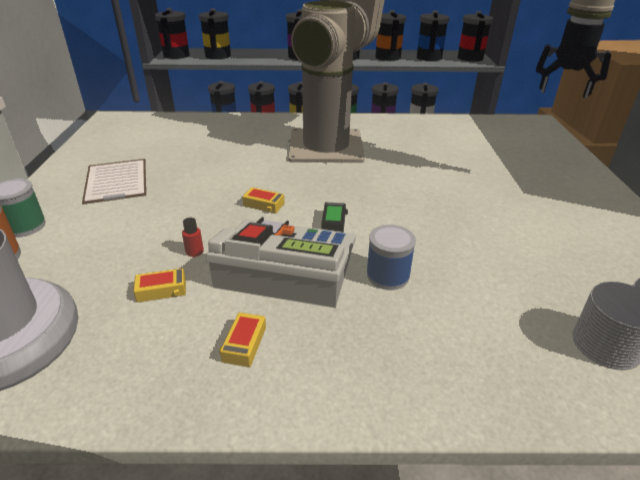

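View pics/t.png

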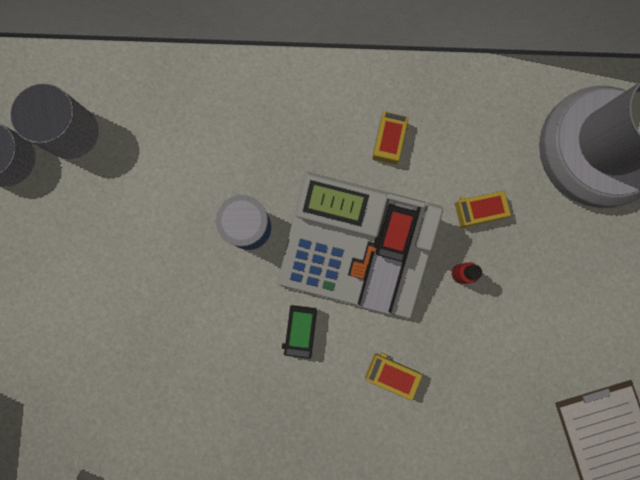

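The docked pack is the black box with the red label at top (398,232) / scene (255,233). It sits in the terminal's channel. The three yellow ones, at top (391,138), (484,208) and (395,376), are look-alikes on the bench, and the green one at (301,332) is the spare. I'll fit the terminal pose and check it in an enlarged crop.

```bash
cat > fit.py <<'E'
from h import *
from scipy.optimize import least_squares
from scipy.spatial.transform import Rotation as R
c,s=np.cos(np.radians(15)),np.sin(np.radians(15))
def D(u,y,h): # deck coords: u along slope from bay_mouth, y rel. bay, h above -> terminal frame
    return np.array([-101.5+(u+103)*c-h*s, -55+y, 30+(u+103)*s+h*c])
def W(q,P):
    a=np.radians(q[2]); return np.array([q[0]+np.cos(a)*P[0]-np.sin(a)*P[1], q[1]+np.sin(a)*P[0]+np.cos(a)*P[1], P[2]])
E
python3 - <<'E'
from fit import *
a=r.snapshot("scene");b=r.snapshot("top")
pts={"terminal":np.zeros(3),"bay_mouth":D(0,0,0),"latch_top":D(-36,45,16),"pack_front":D(0,0,15)}
obs=[]
g=[572,-90,-13]
for n,P in pts.items():
    for p in (a,b):
        L=[x for x in r.landmark_of(p,n) if np.linalg.norm(proj(p,W(g,P))-x["xy"])<15]
        if L: obs.append((p,P,np.array(L[0]["xy"]),n))
f=lambda q:np.concatenate([proj(p,W(q,P))-xy for p,P,xy,n in obs])
q=least_squares(f,g,loss="soft_l1",f_scale=2).x
print(q);print([(n,np.round(v,1)) for (_,_,_,n),v in zip(obs,f(q).reshape(-1,2))])
np.save("q.npy",q)
def crop(p,x0,y0,w,h,k,name):
    im=cv2.resize(p["pixels"][y0:y0+h,x0:x0+w],None,fx=k,fy=k,interpolation=cv2.INTER_CUBIC)
    def pl(Ps,col):
        c_=np.array([((proj(p,W(q,P))+.5-[x0,y0])*k) for P in Ps]).astype(int); cv2.polylines(im,[c_],True,col,1)
    L=203/c
    pl([D(-103,-70,0),D(-103,180,0),D(L-103,180,0),D(L-103,-70,0)],(255,0,255))
    pl([D(-103,-26,0),D(-103,26,0),D(0,26,0),D(0,-26,0)],(0,255,0))
    pl([D(-36+i,45+j,16) for i,j in [(-13,-12),(-13,12),(13,12),(13,-12)]],(255,255,0))
    pl([D(0,-25,30),D(0,25,30),D(90,25,30),D(90,-25,30)],(0,255,255))
    cv2.imwrite(name,im)
crop(b,270,160,190,165,4,"pics/tc.png");crop(a,195,205,170,100,4,"pics/sc.png")
E
```

```text
[570.87601554 -90.25929403 -17.17177805]
[('terminal', array([0.5, 2. ])), ('terminal', array([1.8, 3.5])), ('bay_mouth', array([-2.3,  2.4])), ('latch_top', array([-2.6,  3.2])), ('latch_top', array([-1. ,  0.2])), ('pack_front', array([-1.9,  0.4])), ('pack_front', array([-1.1, -1.9]))]
```

View pics/tc.png

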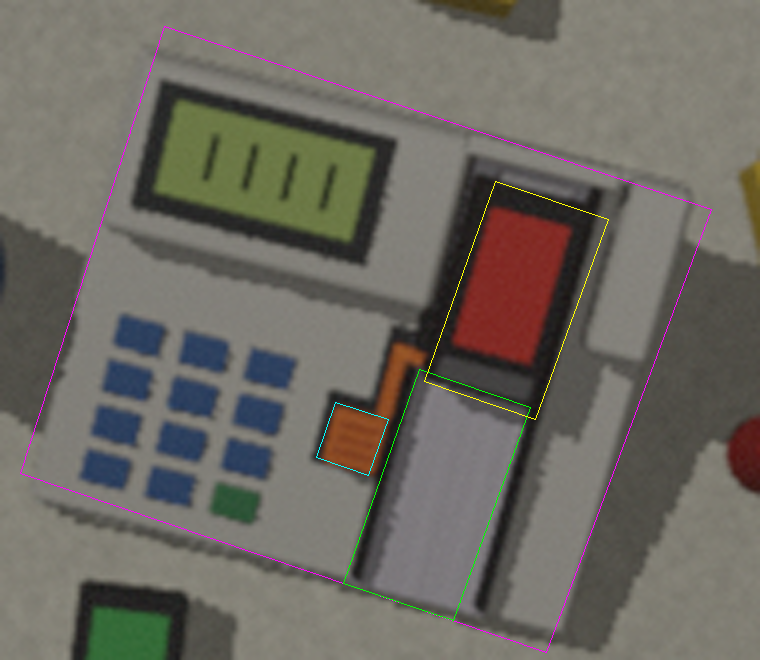

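View pics/sc.png

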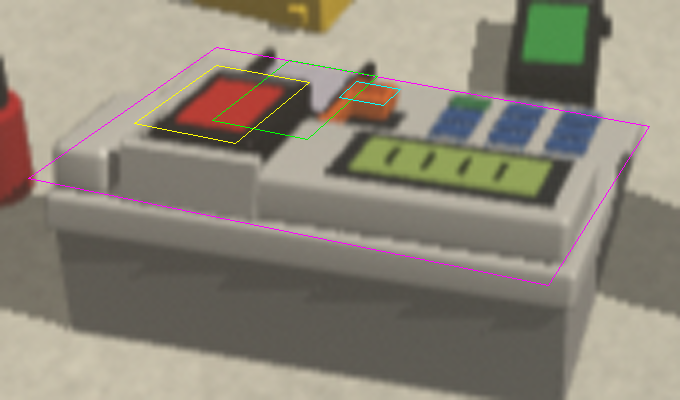

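The fitted yaw is a few degrees too large: the magenta outline is rotated against the housing edges. The latch overlay does match. I'll refit on the edges read from the crops.

```bash
cat >> fit.py <<'E'
def draw(p,q,x0,y0,w,h,k,name,extra=()):
    im=cv2.resize(p["pixels"][y0:y0+h,x0:x0+w],None,fx=k,fy=k,interpolation=cv2.INTER_CUBIC)
    def pl(Ps,col):
        c_=np.array([((proj(p,W(q,P))+.5-[x0,y0])*k) for P in Ps]).astype(int); cv2.polylines(im,[c_],True,col,1)
    L=203/c
    pl([D(-103,-70,0),D(-103,180,0),D(L-103,180,0),D(L-103,-70,0)],(255,0,255))
    pl([D(-103,-26,0),D(-103,26,0),D(0,26,0),D(0,-26,0)],(0,255,0))
    pl([D(-36+i,45+j,16) for i,j in [(-13,-12),(-13,12),(13,12),(13,-12)]],(255,255,0))
    pl([D(0,-25,30),D(0,25,30),D(90,25,30),D(90,-25,30)],(0,255,255))
    return im
E
python3 - <<'E'
from fit import *
a=r.snapshot("scene");b=r.snapshot("top")
T=lambda x,y:np.array([x/4+269.5,y/4+159.5]);S=lambda x,y:np.array([x/4+194.5,y/4+204.5])
obs=[(b,D(0,-25,0),T(528,407)),(b,D(0,25,0),T(430,381)),(b,D(-103,-26,0),T(478,608)),(b,D(-103,-70,0),T(557,630)),(b,D(-103,180,0),T(39,495)),
(b,D(-49,57,16),T(318,458)),(b,D(-49,33,16),T(372,473)),(b,D(-23,57,16),T(333,404)),(b,D(-23,33,16),T(389,420)),
(a,D(-36,45,16),S(370,96)),(a,D(107,-70,0),S(50,194)),(a,D(107,180,0),S(573,274))]
f=lambda q:np.concatenate([proj(p,W(q,P))-xy for p,P,xy in obs])
q=least_squares(f,np.load("q.npy"),loss="soft_l1",f_scale=1).x
print(q);print(np.round(f(q).reshape(-1,2),1).tolist());np.save("q.npy",q)
A=draw(b,q,270,160,190,165,4,"");B=draw(a,q,195,205,170,100,4,"")
out=np.zeros((600,800,3),np.uint8)
A=cv2.resize(A[:,280:],None,fx=.9,fy=.9);out[:A.shape[0],:A.shape[1]]=A[:600];B=cv2.resize(B,None,fx=.53,fy=.53);out[:B.shape[0],440:440+B.shape[1]]=B
cv2.imwrite("pics/c2.png",out)
for n,P in dict(bay=D(0,0,0),latch=D(-36,45,16),stop=D(-36,-20,0),front=D(-103,0,0)).items(): print(n,W(q,P))
E
```

```text
[571.01651652 -88.13385733 -13.05073357]
[[-0.1, -3.2], [-3.0, -3.8], [-2.6, 1.1], [1.4, 1.8], [-3.4, 0.5], [0.5, 0.5], [0.3, 0.2], [0.6, -0.1], [-0.1, -0.7], [-0.4, -0.6], [-2.8, -0.3], [0.4, 0.5]]
bay [ 556.63902897 -141.25943031   56.65836165]
latch [528.89135332 -88.63434403  62.79568924]
stop [ 518.24760229 -152.89054461   47.34087602]
front [ 459.71845552 -118.79314006   30.        ]
```

View pics/c2.png

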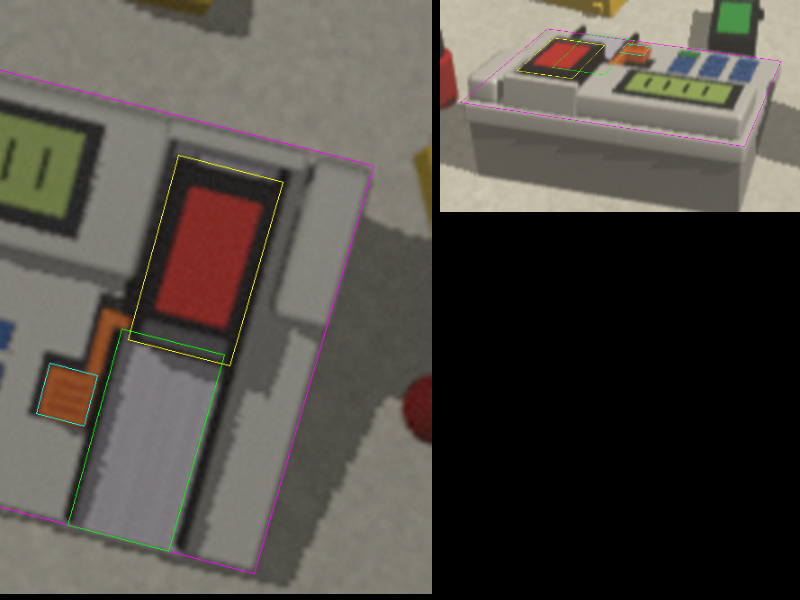

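```bash
python3 - <<'E'
from fit import *
q=np.load("q.npy");a=np.radians(q[2])
t=W(q,D(-32,21,10)+np.array([-11,0,0]))
st=r.sense();d=t-st["tool_pos"]
xt=np.array([-np.cos(a),-np.sin(a),0]);yt=np.array([-np.sin(a),np.cos(a),0])
print("target",t,"d tool",d@xt,d@yt,-d[2],"spin",np.radians(st["tcp_rot"][2]-(180+q[2])))
E
```

```text
target [ 518.03265714 -110.75363147   58.03541047] d tool -432.9025176675345 -583.0704142540773 173.2527691194669 spin -0.16199307779638739
```

>>> carry_out --commands '[{"jaw":0.0355,"spin":-0.081,"translation":[0,0,0]},{"jaw":0.0355,"spin":-0.081,"translation":[0,0,0]},{"jaw":0.0355,"spin":0,"translation":[-0.023,-0.031,0]},{"jaw":0.0355,"spin":0,"translation":[-0.023,-0.031,0]},{"jaw":0.0355,"spin":0,"translation":[-0.023,-0.031,0]},{"jaw":0.0355,"spin":0,"translation":[-0.023,-0.031,0]},{"jaw":0.0355,"spin":0,"translation":[-0.023,-0.031,0]},{"jaw":0.0355,"spin":0,"translation":[-0.023,-0.031,0]}]' --squeeze 40

```text
time: 2.17
tool_pos: [320.7, 341.1, 231.4]
tcp_rot: [180.0, 0.0, 167.0]
ft_force: [-0.1, -0.7, 0.4]
finger_gap: 35.4
grip_force: 0.0
```

>>> carry_out --commands '[{"jaw":0.0355,"spin":0,"translation":[-0.023,-0.031,0]},{"jaw":0.0355,"spin":0,"translation":[-0.023,-0.031,0]},{"jaw":0.0355,"spin":0,"translation":[-0.023,-0.031,0]},{"jaw":0.0355,"spin":0,"translation":[-0.023,-0.031,0]},{"jaw":0.0355,"spin":0,"translation":[-0.023,-0.031,0]},{"jaw":0.0355,"spin":0,"translation":[-0.023,-0.031,0]},{"jaw":0.0355,"spin":0,"translation":[-0.023,-0.031,0]},{"jaw":0.0355,"spin":0,"translation":[-0.023,-0.031,0]}]'

```text
time: 2.83
tool_pos: [444.1, 57.6, 231.7]
tcp_rot: [180.0, 0.1, 166.9]
ft_force: [-0.3, 0.9, 0.6]
finger_gap: 35.3
grip_force: 0.0
```

>>> carry_out --commands '[{"jaw":0.0355,"translation":[-0.0185,-0.0248,0]},{"jaw":0.0355,"translation":[-0.0185,-0.0248,0]},{"jaw":0.0355,"translation":[-0.0185,-0.0248,0]},{"jaw":0.0355,"translation":[-0.0185,-0.0248,0]},{"jaw":0.0355,"translation":[-0.0185,-0.0248,0.03]},{"jaw":0.0355,"translation":[-0.0185,-0.0248,0.03]},{"jaw":0.0355,"translation":[0,0,0.03]},{"jaw":0.0355,"translation":[0,0,0.03]}]'

```text
invalid input
```

>>> carry_out --commands '[{"jaw":0.0355,"translation":[0,0,0.01]},{"jaw":0.0355,"translation":[0,0,0.005]},{"jaw":0.0355,"translation":[0,0,0]},{"jaw":0.0355,"translation":[0,0,0]},{"jaw":0.0355,"translation":[0,0,0]},{"jaw":0.0355,"translation":[0,0,0]},{"jaw":0.0355,"translation":[0,0,0]},{"jaw":0.0355,"translation":[0,0,0]}]'

```text
invalid input
```

```bash
python3 - <<'E'
from fit import *
q=np.load("q.npy")
a=r.snapshot("scene");b=r.snapshot("top")
A=draw(b,q,290,170,170,150,4,"");B=draw(a,q,200,150,150,130,4,"")
cv2.imwrite("pics/c3.png",np.hstack([cv2.resize(A,(400,353)),cv2.resize(B,(400,347))[:347]] if 0 else [cv2.resize(A,(400,350)),cv2.resize(B,(400,350))]))
t=W(q,D(-32,21,10)+np.array([-11,0,0]));s=r.sense();print(t-s["tool_pos"],s["tool_pos"],s["ft_force"],s["time"],s["tcp_rot"])
E
```

```text
[  72.90713873 -165.39768384 -173.43160233] [445.12551842  54.64405237 231.46701279] [-0.41224021 -0.02318407  0.78933443] 2.9333 [-1.79908913e+02  7.87992221e-02  1.66606197e+02]
```

View pics/c3.png

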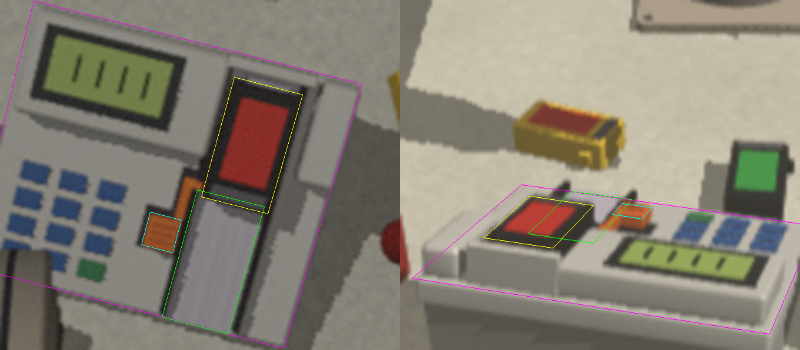

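The picture shows the overlay still matching the terminal, with the arm short of it. Both moves were refused because the rows had no spin value, so I'm sending them again.

>>> carry_out --commands '[{"jaw":0.0355,"spin":0,"translation":[-0.0185,-0.0248,0]},{"jaw":0.0355,"spin":0,"translation":[-0.0185,-0.0248,0]},{"jaw":0.0355,"spin":0,"translation":[-0.0185,-0.0248,0]},{"jaw":0.0355,"spin":0,"translation":[-0.0185,-0.0248,0]},{"jaw":0.0355,"spin":0,"translation":[-0.0185,-0.0248,0.02]},{"jaw":0.0355,"spin":0,"translation":[-0.0185,-0.0248,0.02]},{"jaw":0.0355,"spin":0,"translation":[0,0,0.03]},{"jaw":0.0355,"spin":0,"translation":[0,0,0.03]}]'

```text
time: 3.6
tool_pos: [519.3, -111.8, 131.0]
tcp_rot: [-180.0, 0.1, 166.8]
ft_force: [-0.3, 0.7, -0.7]
finger_gap: 35.5
grip_force: 0.0
```

>>> carry_out --commands '[{"jaw":0.0355,"spin":0,"translation":[0,0,0.02]},{"jaw":0.0355,"spin":0,"translation":[0,0,0.01]},{"jaw":0.0355,"spin":0,"translation":[0,0,0]},{"jaw":0.0355,"spin":0,"translation":[0,0,0]},{"jaw":0.0355,"spin":0,"translation":[0,0,0]},{"jaw":0.0355,"spin":0,"translation":[0,0,0]},{"jaw":0.0355,"spin":0,"translation":[0,0,0]},{"jaw":0.0355,"spin":0,"translation":[0,0,0]}]'

```text
time: 4.27
tool_pos: [519.0, -110.7, 102.6]
tcp_rot: [-180.0, 0.1, 167.0]
ft_force: [1.0, -0.0, 0.4]
finger_gap: 35.9
grip_force: 0.0
```

```bash
python3 - <<'E'
from fit import *
q=np.load("q.npy")
a=r.snapshot("scene");b=r.snapshot("top")
A=draw(b,q,290,170,170,150,4,"");B=draw(a,q,200,150,150,130,4,"")
cv2.imwrite("pics/c4.png",np.hstack([cv2.resize(A,(400,350)),cv2.resize(B,(400,350))]))
al=np.radians(q[2]);xt=np.array([-np.cos(al),-np.sin(al),0]);yt=np.array([-np.sin(al),np.cos(al),0])
t=W(q,D(-32,21,10)+np.array([-11,0,0]));s=r.sense();d=t-s["tool_pos"];print("tool d",d@xt,d@yt,-d[2],s["tool_pos"],s["ft_force"],s["time"],s["tcp_rot"])
E
```

```text
tool d 0.5148332272321707 -0.2457740971358632 43.944793983436746 [ 518.58969165 -110.63046201  101.98020445] [ 0.10720566  0.55569854 -0.75563062] 4.3667 [-1.79995714e+02  6.64867199e-02  1.66949375e+02]
```

View pics/c4.png

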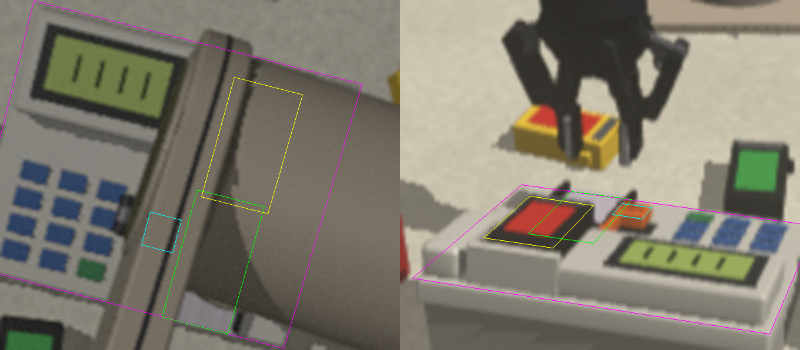

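Both fingertips hang above their places: right tip (630,165) over the latch at (632,212), left tip (573,160) over the channel. I'll lower close to contact.

>>> carry_out --commands '[{"jaw":0.0355,"spin":0,"translation":[0.0005,0,0.015]},{"jaw":0.0355,"spin":0,"translation":[0,0,0.01]},{"jaw":0.0355,"spin":0,"translation":[0,0,0.007]},{"jaw":0.0355,"spin":0,"translation":[0,0,0]},{"jaw":0.0355,"spin":0,"translation":[0,0,0]},{"jaw":0.0355,"spin":0,"translation":[0,0,0]},{"jaw":0.0355,"spin":0,"translation":[0,0,0]},{"jaw":0.0355,"spin":0,"translation":[0,0,0]}]'

```text
time: 5.03
tool_pos: [518.2, -110.6, 70.0]
tcp_rot: [-180.0, 0.1, 166.9]
ft_force: [0.8, 0.5, 0.2]
finger_gap: 35.5
grip_force: 0.0
```

```bash
python3 - <<'E'
from fit import *
q=np.load("q.npy")
a=r.snapshot("scene");s=r.sense()
B=draw(a,q,220,190,100,75,8,"")
al=np.radians(q[2]);yt=np.array([-np.sin(al),np.cos(al),0]);xt=np.array([np.cos(al),np.sin(al),0])
for k in (25,-25):
  for i in (11,-11):
    u=(proj(a,s["tool_pos"]+k*yt+i*xt)+.5-[220,190])*8; cv2.circle(B,tuple(int(v) for v in u),3,(0,0,255),-1)
cv2.imwrite("pics/c5.png",B);print(s["tool_pos"],s["ft_force"],s["time"])
E
```

```text
[ 518.13002908 -110.55886318   69.88539012] [-0.36745162  0.95836433  0.73519609] 5.0833
```

View pics/c5.png

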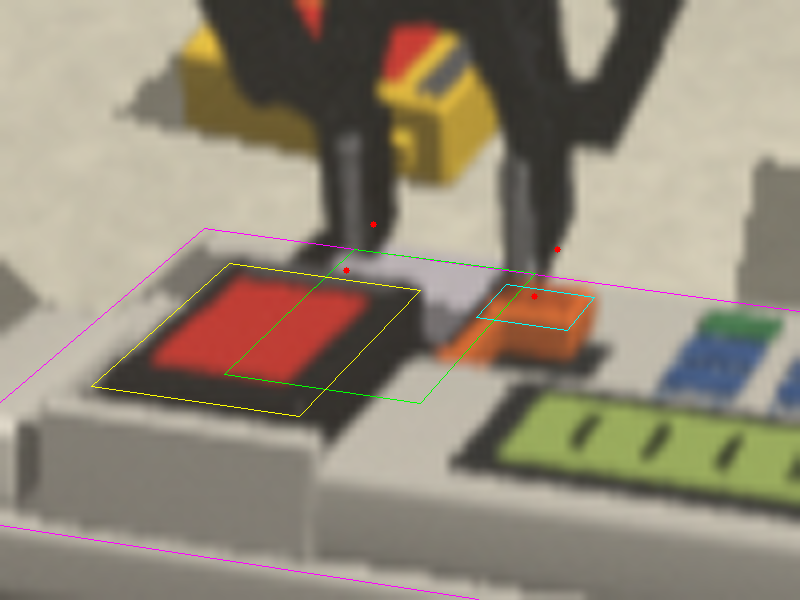

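The channel finger (325–390, 250) stands downhill of the pack's front and the latch finger (500–572, 270) hangs just over the key. I'll go down gently.

>>> carry_out --commands '[{"jaw":0.0355,"spin":0,"translation":[0,0,0.003]},{"jaw":0.0355,"spin":0,"translation":[0,0,0.002]},{"jaw":0.0355,"spin":0,"translation":[0,0,0.001]},{"jaw":0.0355,"spin":0,"translation":[0,0,0.001]},{"jaw":0.0355,"spin":0,"translation":[0,0,0.001]},{"jaw":0.0355,"spin":0,"translation":[0,0,0]},{"jaw":0.0355,"spin":0,"translation":[0,0,0]},{"jaw":0.0355,"spin":0,"translation":[0,0,0]}]'

```text
time: 5.75
tool_pos: [518.0, -110.5, 61.5]
tcp_rot: [-180.0, 0.0, 166.9]
ft_force: [1.0, -0.4, 3.2]
finger_gap: 35.7
grip_force: 1.5
```

>>> carry_out --commands '[{"jaw":0.0355,"spin":0,"translation":[0,0,0.001]},{"jaw":0.0355,"spin":0,"translation":[0,0,0.001]},{"jaw":0.0355,"spin":0,"translation":[0,0,0.001]},{"jaw":0.0355,"spin":0,"translation":[0,0,0]},{"jaw":0.0355,"spin":0,"translation":[0,0,0]},{"jaw":0.0355,"spin":0,"translation":[0,0,0]},{"jaw":0.0355,"spin":0,"translation":[0,0,0]},{"jaw":0.0355,"spin":0,"translation":[0,0,0]}]'

```text
time: 6.42
tool_pos: [517.4, -110.3, 58.1]
tcp_rot: [180.0, -0.0, 167.0]
ft_force: [-0.6, 0.3, 3.7]
finger_gap: 35.3
grip_force: 2.0
```

>>> carry_out --commands '[{"jaw":0.0355,"spin":0,"translation":[0,0,0.001]},{"jaw":0.0355,"spin":0,"translation":[0,0,0.0005]},{"jaw":0.0355,"spin":0,"translation":[0,0,0]},{"jaw":0.0355,"spin":0,"translation":[0,0,0]},{"jaw":0.0355,"spin":0,"translation":[0,0,0]},{"jaw":0.0355,"spin":0,"translation":[0,0,0]},{"jaw":0.0355,"spin":0,"translation":[0,0,0]},{"jaw":0.0355,"spin":0,"translation":[0,0,0]}]'

```text
time: 7.08
tool_pos: [517.6, -110.4, 56.8]
tcp_rot: [-180.0, -0.0, 166.9]
ft_force: [-0.8, -0.1, 5.2]
finger_gap: 35.5
grip_force: 2.8
```

```bash
python3 - <<'E'
from fit import *
q=np.load("q.npy")
F=[]
for i in range(8):
    a=r.snapshot("scene"); F.append(np.r_[r.sense()["ft_force"],r.sense()["tool_pos"]])
print(np.mean(F,0).round(2))
cv2.imwrite("pics/c6.png",draw(a,q,220,190,100,75,8,""))
print([(x["xy"],x["score"]) for x in r.landmark_of(a,"pack_front")],proj(a,W(q,D(0,0,15))),proj(a,W(q,D(-27,0,15))))
E
```

```text
[  -1.47    0.61    5.06  517.64 -110.38   56.83]
[([265.7, 226.4], 0.79), ([231.4, 361.3], 0.78), ([277.8, 205.2], 0.56)] [259.93046356 231.12103946] [264.24869524 226.80748135]
```

View pics/c6.png

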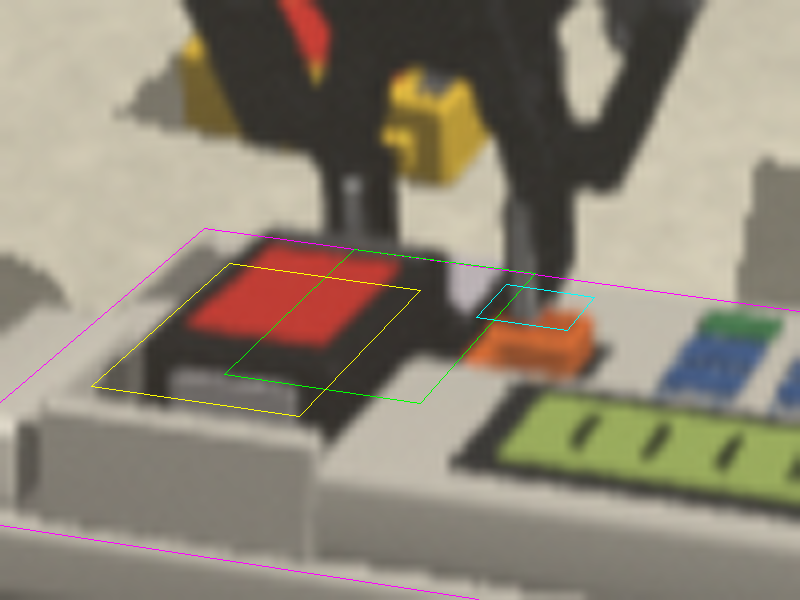

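The pack has slid about 27 mm down the channel. It rests flat against the channel finger, with its label now at (295,295) in the crop. The latch key is down under about 5 N, and the finger feels about 1.5 N from the pack. Handing in.

```bash
python3 -c "
from bench import r
print(r.hand_in())"
```

```text
the job is handed in; nothing more can be done
None
```

The job is handed in (no verdict came back): the latch is held down with about 5 N, and the pack lies flat in the channel about 27 mm out, stopped by the other finger; I touched nothing else.

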